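# Break the lid stay and lower the tool chest's lid gently shut

## Robot

A 6-joint arm with a two-finger parallel gripper is mounted at the origin on the work surface; the furniture and walls round the work are solid. World frame = base frame: x ahead of the robot, y to its left, z up, the work surface at z = 0. Lengths are in m, angles in rad, forces in N, time in s.
With the tool pointing down it reaches from about 0.375 to 0.9 m from the base axis. Payload 3.1 kg.
Tool frame: the origin (TCP) lies between the finger pads; the fingertips stand manip.finger_overhang ahead of it and the grasp point (between the pads) lies 5 mm behind it (manip.finger_overhang is the distance from the TCP to the fingertips, in m); z points along the fingers, y is the line along which they close (so a half turn about z gives the same grasp; the last joint's range is limited). The gripper opens to 85 mm and grips with 20 to 120 N. Pads are 22 mm wide; open, the fingers measure 114 mm over their backs; the gripper's body (76 mm by 85 mm) begins 54 mm behind the grasp point. The pads swing forward as they close: fully open they stand 13 mm farther back than shut.
Start: joints at [-0.178, 0.527, 1.433, -0, 1.181, -0.178], TCP at [0.625, 0, 0.218] pointing down, gripper open.
Joint ranges: [-3.08, 3.08], [-0.75, 2.2], [0.22, 2.44], [-1.43, 4.57], [0, 2.65], [-2.85, 2.85]. Speed limits (rad/s): [2.79, 2.79, 3.14, 3.14, 3.14, 3.14].

## Interface

Orientations are given as a unit quaternion [x, y, z, w].
In Python, from station import manip gives the robot as it stands.
- The arm moves only by the tool drive_tool, never from a script. Its argument "plan" is a list of rows, each a list of 7 numbers: the shift along the tool's x, y, z in m, then the turn, a rotation vector about the tool's x, y, z in degrees, then the opening, from -1 (shut) to 1 (fully open). In form: [[x, y, z, wx, wy, wz, gripper], ...]. A call has 1 to 10 rows; each row shifts and turns the commanded pose from where the row before left it, along the tool's axes as they then stand; what a row does not reach is not made up. A row lasts 1/10 s, in which the tool goes at most 50 mm and 8.59 degrees, less where a joint would pass 70% of its speed; a pose out of reach is approached as far as the arm can. A call is refused whole if a number of a shift passes 0.05 or a number of a turn 8.59, either way. A call with a gripper value outside its range is refused whole. The fingers move at their own pace and stop on an object; "newtons" is the grip in N (left out, the last holds). Time passes only in rows, so rows that do not move let the fingers close. It gives the time, the measured TCP pose, the force, the opening and the grip force at its end, in the units of the state.
- manip.sense(): the state, without advancing time (a new reading comes with each control period).
- manip.snapshot(name): name is "scene" or "side" or "wrist"; returns a dict with "image" (480x640x3 uint8, red, green, blue), "z_map" (480x640 float32, m along the optical axis (not along the pixel's ray), 0 where there is no reading), "fov_y" (degrees; the focal length in pixels is half the picture's height over the tangent of half this angle, whatever the lens; pixels are square), "cx", "cy" (the principal point, pixels), "k1" (the pictures are not rectified: a ray, as slopes to the right and down, at radius r is drawn at 1 + k1 r^2 times it, then the intrinsics apply), "extrinsics" (4x4, takes a point from camera to world coordinates); the wrist camera has in their place "mount" (4x4, takes a point from camera to tool coordinates, whose origin is the TCP and whose axes are the flange's). Camera axes: x right, y up, looking along -z (the intrinsics and any distortion apply to the point x, -y, -z); pixel columns grow to the right and rows downward; lengths in m; the calibration is good to about 2 mm. A picture is of the moment at which its call begins: read the wrist's pose just before it.
- manip.sign_off(): hands the job in; it is judged then, once.
The state is a dict: "t": time; "q": joint angles; "qd": joint speeds; "tau": joint torques, N m; "tcp_pos": TCP position; "tool_rot": TCP orientation; "force": force on the tool from outside, world axes, zero at the start; "ft_torque": the same for the moment, N m; "finger_gap": opening from 0.0 (shut) to 1.0 (fully open); "gripper_force": force on a finger pad.
Only numpy, scipy, OpenCV 4.12 (cv2) and the standard library are available. Lean on these libraries where they do the work, as an engineer would, in place of code of your own. Each camera call takes 0.05 s, during which the arm holds its last target. There are 200 camera calls.

## Task

Grinding is about to start, so shut the blue tool chest to keep the grit out: break its locked lid stay by pressing the red knuckle sleeve back past centre while the lid still stands, then take hold of the lid with the fingers and lower it gently until it is fully down, never letting it drop or slam. Let go at the end, and leave the loose tools round it where they lie.

Things in the scene. Friction and masses are not known exactly. Their poses are not given: they have to be found in the camera images.
- chest: Blue sheet-steel tool chest fixed to the table, 180 deep (x) x 300 wide (y) x 105 mm high, open on top, walls 3 mm. Origin: centre of its underside on the table; x points to its back (hinge side), away from the robot at yaw 0; y to its left, z up. Yaw within 0.3 rad.
- lid (a joint): Lid angle: 0 = fully shut and flat (hard stop), 1.33 rad = as it stands at first, leaning on the locked stay. 0.7 to 1.0 kg, 184 mm deep, 18 mm skirt, hinged on the chest's back top edge. It cannot be pushed down while the stay is locked. With the stay broken, pin friction holds the lid where it is left above about 1.15 rad; farther down it falls if let go.
- lid_hinge (a point): Point on the hinge axis (along the chest's y), mid-width, at the chest's back top edge: 90 mm behind the chest's centre, 105 mm above the table. Its frame turns with the lid and equals the chest's frame when the lid is shut.
- lid_handle (a point): Middle of the bar of the dark bow handle on the lid's front edge: 12 mm round bar along the chest's y, free length 95 mm, 34 mm of finger room between bar and edge. When shut it lies 224 mm ahead of the hinge axis and 3 mm below; it turns with the lid, standing 322 mm above the table at first. Pinch across it from above; it can turn between the pads, so the hand may stay pointing down.
- stay (a joint): Knuckle angle of the folding stay (two flat arms, 66 and 74 mm, inside the wall at the chest's -y side): -0.2 rad = locked on its stop, bowed up and forward; 0 = straight; positive = broken, folding down and back; 2.42 when the lid is shut. At 0.4 the lid is still at about 1.30 rad, and the stay remains broken by itself when let go.
- stay_knuckle (a point): Middle of the red round sleeve on the knuckle pin, 16 mm diameter (end flange 19), 39 mm long along the chest's y, inward of the stay. Locked, it is 140 mm above the table, 1 mm ahead of the chest's centre, 109 mm to its right. Press it square to the stay, to the chest's back and 48 deg below level, with 5 to 12 N; it yields steadily and after about 20 mm joint stay reads 0.4.
- hammer: Loose bystander: hammer with wooden handle, 324 mm long, lying left of the chest. Origin: centre of its underside.
- tape_measure: Loose bystander: yellow and black tape measure, 29 x 73 x 63 mm, standing front right. Origin: centre of its underside.
- tube_offcut: Loose bystander: short steel tube, 43 mm diameter, 60 mm high, standing right of the chest. Origin: centre of its underside.
- magnet: Loose bystander: orange-red triangular welding magnet, 117 x 117 x 18 mm, lying right of the chest. Origin: centre of its underside.

How it is judged:
On the way, in this order (a step that is already met when the one before it is completed fails the run):
1. the stay is broken at its knuckle (joint stay above 0.25 rad) while the lid still stands (joint lid above 1.0 rad) (value of joint stay above 0.25 rad and value of joint lid above 1 rad), for 0.2 s.
2. the lid is being lowered by hand: fingers bearing on it with joint lid between 0.1 and 0.7 rad (value of joint lid between 0.1 and 0.7 rad and contact force between the fingers and lid above 0.5 N), for 0.1 s.
At the end, for the whole second after the job is handed in: The lid is fully shut (within 0.02 rad, 4 mm at its front edge) and at rest, and the robot has let go (value of joint lid below 0.02 rad and velocity of joint lid between -0.05 and 0.05 rad/s); the robot touches nothing.
It fails at once if the lid drops or slams (closing faster than 2 rad/s, some 0.4 m/s at its front edge) (velocity of joint lid below -2 rad/s).
It fails at once if a loose tool (hammer, tape measure, tube, magnet) is moved more than 30 mm (distance of any of hammer, tape_measure, tube_offcut, magnet from where it was at the start of the episode above 0.03 m).
It also fails if it takes over 51 s, if anything falls off the work surface, if the arm or the gripper's body presses on something with over 40 N, if the wrist force passes 120 N, or if a joint passes its speed limit or range.

## Working session

There is one attempt and no reset: what is moved stays moved. The work goes in short steps, Python scripts to look and compute and a tool call to move; the robot and the scene stay as the last step left them, time stands still between calls to the robot, and variables do not carry over. Pictures are saved under pics/ and viewed, at most 10 in all, crops included, and the job is handed in when it is done.

Besides the shell and the picture viewer there is one more tool, called after "Request:" as name(argument=value, ...), one argument or row to a line, values as JSON. drive_tool: Moves the arm, as the interface text tells. Its arguments: {"type":"object","properties":{"plan":{"type":"array"},"newtons":{"type":"number"}},"required":["plan"]}

```bash
mkdir -p pics; ls
cat > h.py <<'E'
import numpy as np, cv2
from station import manip
from scipy.spatial.transform import Rotation as R
def snap(n):
    s=manip.sense(); d=manip.snapshot(n)
    if 'extrinsics' in d: T=np.array(d['extrinsics'])
    else:
        B=np.eye(4);B[:3,:3]=R.from_quat(s['tool_rot']).as_matrix();B[:3,3]=s['tcp_pos'];T=B@np.array(d['mount'])
    d['T']=T;d['f']=240/np.tan(np.radians(d['fov_y'])/2);return d
def slopes(d,uv):
    K=np.array([[d['f'],0,d['cx']],[0,d['f'],d['cy']],[0,0,1.]])
    uv=np.asarray(uv,float).reshape(-1,1,2)
    return cv2.undistortPoints(uv,K,np.array([d['k1'],0,0,0,0.]),None,None).reshape(-1,2)
def ray(d,uv):
    s=slopes(d,uv);v=np.c_[s[:,0],-s[:,1],-np.ones(len(s))]@d['T'][:3,:3].T
    return d['T'][:3,3],v   # depth z along axis multiplies v
def pts(d,uv):
    o,v=ray(d,uv);uv=np.asarray(uv).reshape(-1,2).astype(int);z=d['z_map'][uv[:,1],uv[:,0]]
    return (o+v*z[:,None])
def plane(d,uv,h):
    o,v=ray(d,uv);return o+v*((h-o[2])/v[:,2])[:,None]
def save(d,n): cv2.imwrite('pics/'+n,cv2.cvtColor(d['image'],cv2.COLOR_RGB2BGR))
E
python3 - <<'E'
from h import *
print(manip.finger_overhang, manip.sense())
for n in ('scene','side','wrist'):
    d=snap(n);save(d,n+'0.png');print(n,d['T'].round(3).tolist(),d['f'],d['k1'])
    np.savez(n+'0.npz',**{k:v for k,v in d.items()})
E
```

```text
pics
0.014 {'t': 0.0, 'q': array([-1.78473320e-01,  5.28447221e-01,  1.43391058e+00,  5.50065323e-06,
        1.18140893e+00, -1.78522720e-01]), 'qd': array([ 0.00047339,  0.00095732,  0.00050702, -0.00049412,  0.00069086,
       -0.00021355]), 'tau': array([ 2.50220628e-04, -4.42344439e+01, -1.78024775e+01, -2.06930472e-04,
        8.36740597e-03,  2.24214921e-05]), 'tcp_pos': array([6.24248287e-01, 1.83347669e-04, 2.16542668e-01]), 'tool_rot': array([ 7.07089638e-01,  7.07123088e-01, -6.17875973e-04, -8.94367038e-04]), 'force': array([ 0.08045095, -0.46822379, -0.0391317 ]), 'ft_torque': array([-0.02079513, -0.05829898, -0.02037153]), 'gripper_force': 0.0, 'finger_gap': 0.9997814239205347}
scene [[0.854, 0.242, -0.46, -0.096], [-0.52, 0.369, -0.771, -1.076], [-0.017, 0.897, 0.441, 0.806], [0.0, 0.0, 0.0, 1.0]] 462.8074849973958 -0.04568630078860166
side [[-1.0, 0.002, 0.023, 0.521], [0.021, -0.392, 0.92, 1.293], [0.011, 0.92, 0.392, 0.765], [0.0, 0.0, 0.0, 1.0]] 486.8468824247856 -0.01987399458390207
wrist [[1.0, 0.0, 0.001, 0.625], [-0.0, 0.958, 0.287, 0.073], [-0.001, -0.287, 0.958, 0.374], [0.0, 0.0, 0.0, 1.0]] 354.3916839902281 -0.03548242991927209
```

View pics/scene0.png

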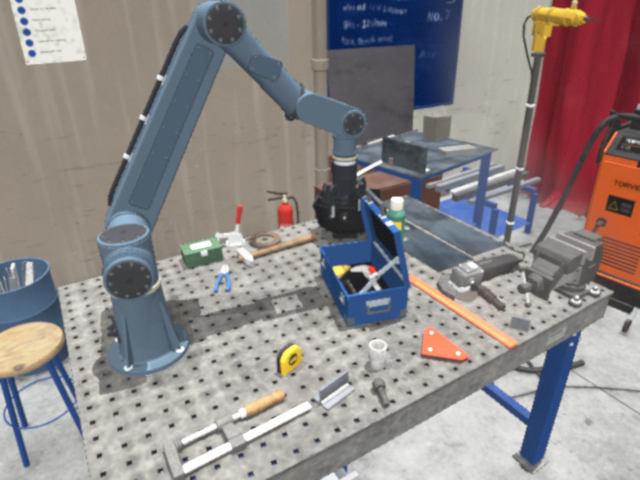

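View pics/side0.png

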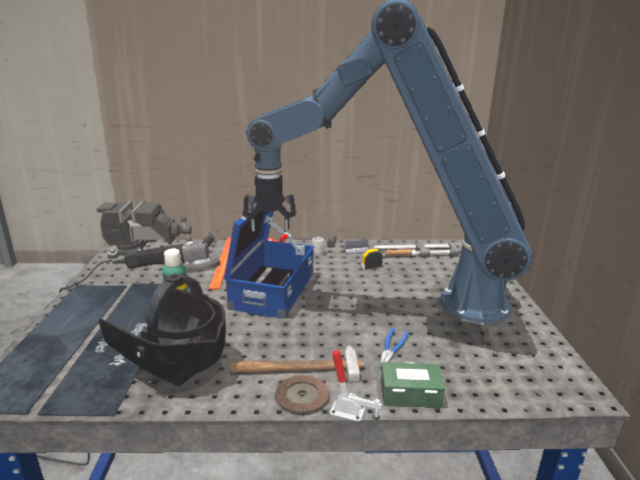

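View pics/wrist0.png

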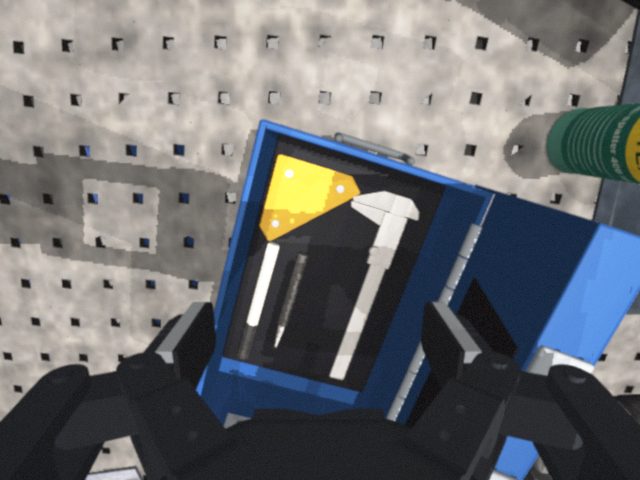

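The wrist view shows the chest with its front-left rim corner at about (262,122), its back-left corner near (488,193), and its front edge running down to about (205,390). In the scene view the red knuckle is near (372,270). In the side view it's near (285,238).

```bash
cat > m.py <<'E'
from h import *
def load(n): return dict(np.load(n))
w=load('wrist0.npz');s=load('scene0.npz');e=load('side0.npz')
def hsv(d): return cv2.cvtColor(d['image'],cv2.COLOR_RGB2HSV)
H=hsv(w);blue=((H[...,0]>100)&(H[...,0]<125)&(H[...,1]>150)&(H[...,2]>60))
P=[]
for r in range(160,300,10):   # front outer edge
    c=np.where(blue[r,200:300])[0]; P.append((200+c[0],r))
Q=[]
for c in range(280,330,10):
    r=np.where(blue[100:200,c])[0]; Q.append((c,100+r[0]))
for c in range(420,470,10):
    r=np.where(blue[100:230,c])[0]; Q.append((c,100+r[0]))
print(P,Q)
F=plane(w,P,.105)[:,:2];L=plane(w,Q,.105)[:,:2]
def line(p):
    vx,vy,x,y=cv2.fitLine(p.astype(np.float32),cv2.DIST_L2,0,.01,.01).ravel();return np.array([x,y]),np.array([vx,vy])
a,u=line(F);b,v=line(L)
u*=np.sign(u[1]);v*=np.sign(v[0])
yaw=np.arctan2(-u[0],u[1]);yaw2=np.arctan2(v[1],v[0])
k=np.linalg.solve(np.c_[u,-v],b-a);C=a+u*k[0]
print('yaw',yaw,yaw2,'FL corner',C,'depth pts z',pts(w,P)[:3],pts(w,Q)[-3:])
y=(yaw+yaw2)/2
Rz=np.array([[np.cos(y),-np.sin(y)],[np.sin(y),np.cos(y)]])
c=C-Rz@[-.09,.15];print('chest',c,y)
print('knuckle pred',c+Rz@[-.001,-.109],.14,'handle pred xy',c+Rz@[.09-.224*np.cos(1.33)-.003*np.sin(1.33)*0,0])
uv=[]
for d,roi in((s,(350,255,395,290)),(e,(265,225,310,250))):
    x0,y0,x1,y1=roi;h=hsv(d)[y0:y1,x0:x1]
    m=(((h[...,0]<8)|(h[...,0]>172))&(h[...,1]>140)&(h[...,2]>80)).astype(np.uint8)
    n,lab,st,ce=cv2.connectedComponentsWithStats(m)
    for i in range(1,n):
        if st[i,4]>8:
            q=ce[i]+[x0,y0];print(q,st[i],pts(d,[q])[0])
    cv2.imwrite('pics/c%d.png'%(d is s),cv2.cvtColor(cv2.resize(d['image'][y0-50:y1+50,x0-50:x1+50],None,fx=5,fy=5)[:600,:800],cv2.COLOR_RGB2BGR))
E
python3 m.py
```

```text
[(np.int64(251), 160), (np.int64(249), 170), (np.int64(246), 180), (np.int64(244), 190), (np.int64(241), 200), (np.int64(239), 210), (np.int64(237), 220), (np.int64(234), 230), (np.int64(231), 240), (np.int64(229), 250), (np.int64(227), 260), (np.int64(225), 270), (np.int64(222), 280), (np.int64(220), 290)] [(280, np.int64(126)), (290, np.int64(129)), (300, np.int64(132)), (310, np.int64(135)), (320, np.int64(138)), (420, np.int64(170)), (430, np.int64(173)), (440, np.int64(176)), (450, np.int64(179)), (460, np.int64(183))]
yaw -0.29295763 -0.293133 FL corner [0.5830749  0.08380723] depth pts z [[0.57450732 0.05547269 0.10514635]
 [0.57262213 0.04814716 0.10512685]
 [0.56990125 0.04068462 0.10487643]] [[0.71586382 0.0438619  0.10577414]
 [0.72387253 0.0415908  0.10522285]
 [0.73121274 0.03881174 0.10676999]]
chest [ 0.62590774 -0.08579628] -0.2930453
knuckle pred [ 0.59346365 -0.18986059] 0.14 handle pred xy [ 0.66092959 -0.0963635 ]
[371.87804878 268.70731707] [19 10  8  8 41] [ 0.59904021 -0.18237501  0.1453946 ]
[283.21875 237.4375 ] [15  9  7  8 32] [ 0.59464752 -0.17760375  0.14765365]
```

Request:
drive_tool(
  plan=[
    [0, -0.04, -0.015, 0, 0, 8.4, -1],
    [0, -0.04, -0.015, 0, 0, 8.4, -1],
    [-0.02, 0, 0, -8.4, 0, 0, -1],
    [-0.03, 0, 0, -8.4, 0, 0, -1],
    [-0.03, 0, 0, -8.4, 0, 0, -1],
    [-0.03, 0, 0, -8.4, 0, 0, -1],
    [-0.03, 0, 0, -8.4, 0, 0, -1],
    [0, 0, 0, 0, 0, 0, -1],
    [0, 0, 0, 0, 0, 0, -1],
    [0, 0, 0, 0, 0, 0, -1],
  ],
)

```text
t: 1.15
tcp_pos: [0.5219, -0.084, 0.2465]
tool_rot: [0.764, 0.58, 0.186, 0.213]
force: [0.3, -0.8, -0.1]
finger_gap: 0.004
gripper_force: 0.0
```

```bash
cat >> h.py <<'E'
Y=-.293; RC=R.from_euler('z',Y); C0=np.array([.6259,-.0858,0])
def tochest(p): return RC.inv().apply(np.asarray(p)-C0)
def fromchest(p): return RC.apply(p)+C0
def status(target=None):
    s=manip.sense();r=R.from_quat(s['tool_rot'])
    print('t',round(s['t'],2),'tcp chest',tochest(s['tcp_pos']).round(4),'F chest',RC.inv().apply(s['force']).round(1),'gap',round(s['finger_gap'],3),'grip',round(s['gripper_force'],1))
    print('tool axes in chest\n',(RC.inv()*r).as_matrix().round(3),'q',s['q'].round(2))
    if target is not None: print('shift',r.inv().apply(fromchest(target)-s['tcp_pos']).round(4))
    return s
E
python3 - <<'E'
from h import *
d=np.array([.669,0,-.743]);K=np.array([-.001,-.108,.140])
status(K-.05*d)
d=snap('scene');
cv2.imwrite('pics/k1.png',cv2.cvtColor(cv2.resize(d['image'][180:340,290:450],None,fx=3.7,fy=3.7),cv2.COLOR_RGB2BGR))
E
```

```text
t 1.15 tcp chest [-0.1001 -0.0283  0.2465] F chest [ 0.5 -0.7 -0.1] gap 0.004 grip 0.0
tool axes in chest
 [[-0.032  0.841  0.54 ]
 [ 0.999  0.007  0.049]
 [ 0.037  0.541 -0.84 ]] q [-0.45  0.21  2.08  0.43  0.33 -0.55]
shift [-0.0843  0.0171  0.0898]
```

View pics/k1.png

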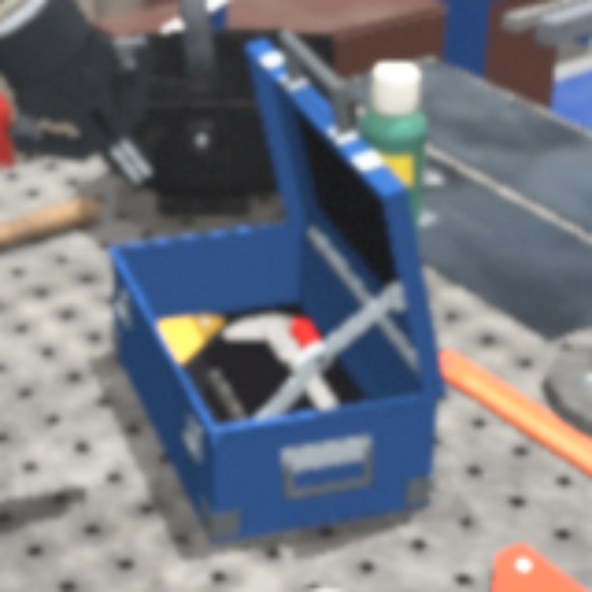

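The crop shows the lid standing with the red sleeve at (303,330) on the locked stay. The hand is clear of it, so I'll move to the pre-press pose.

Request:
drive_tool(
  plan=[
    [-0.02, 0.005, 0.015, 0, 0, 0, -1],
    [-0.03, 0.008, 0.025, 0, 0, 0, -1],
    [-0.025, 0.006, 0.025, 0, 0, 0, -1],
    [-0.009, 0, 0.025, 0, 0, 0, -1],
    [0, 0, 0, 0, 0, 0, -1],
    [0, 0, 0, 0, 0, 0, -1],
  ],
)

```text
t: 1.8
tcp_pos: [0.5623, -0.1784, 0.1769]
tool_rot: [0.764, 0.58, 0.186, 0.211]
force: [-0.7, 1.1, 0.8]
finger_gap: -0.002
gripper_force: 0.0
```

Run:
```python
from h import *
s=manip.sense();z=(RC.inv()*R.from_quat(s['tool_rot'])).as_matrix()[:,2]
K=np.array([-.001,-.108,.140])
status(K-.037*z)
status(K-.022*z)
r=RC.inv()*R.from_quat(s['tool_rot']);print('press dir in tool',r.inv().apply([.669,0,-.743]).round(3))
d=snap('scene');
cv2.imwrite('pics/k2.png',cv2.cvtColor(cv2.resize(d['image'][220:300,320:420],None,fx=6,fy=6),cv2.COLOR_RGB2BGR))
```

```text
t 1.8 tcp chest [-0.0342 -0.107   0.1769] F chest [-1.   0.9  0.8] gap -0.002 grip 0.0
tool axes in chest
 [[-0.033  0.842  0.538]
 [ 0.999  0.007  0.051]
 [ 0.039  0.539 -0.841]] q [-0.62  0.42  2.01  0.91  0.28 -1.18]
shift [-0.0035  0.0081  0.0119]
t 1.8 tcp chest [-0.0342 -0.107   0.1769] F chest [-1.   0.9  0.8] gap -0.002 grip 0.0
tool axes in chest
 [[-0.033  0.842  0.538]
 [ 0.999  0.007  0.051]
 [ 0.039  0.539 -0.841]] q [-0.62  0.42  2.01  0.91  0.28 -1.18]
shift [-0.0035  0.0081  0.0269]
press dir in tool [-0.051  0.163  0.985]
```

View pics/k2.png

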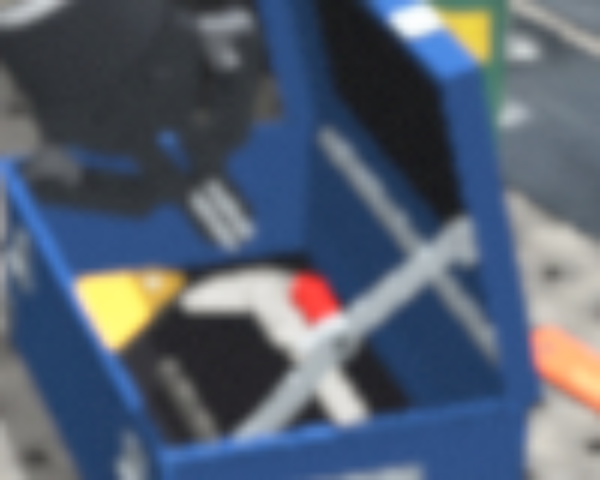

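The fingertips at (230,215) point at the red sleeve at (315,300). I'll approach and then press in small steps.

Request:
drive_tool(
  plan=[
    [0, 0.004, 0.008, 0, 0, 0, -1],
    [0, 0.004, 0.008, 0, 0, 0, -1],
    [0, 0, 0.004, 0, 0, 0, -1],
    [0, 0, 0.004, 0, 0, 0, -1],
    [0, 0.001, 0.004, 0, 0, 0, -1],
    [0, 0, 0, 0, 0, 0, -1],
  ],
)

```text
t: 2.45
tcp_pos: [0.5845, -0.1844, 0.1582]
tool_rot: [0.764, 0.58, 0.186, 0.212]
force: [-0.4, -0.3, 0.6]
finger_gap: -0.0
gripper_force: 0.0
```

```bash
python3 -c "
from h import *
status()"
```

```text
t 2.45 tcp chest [-0.0112 -0.1063  0.1582] F chest [-0.3 -0.4  0.6] gap -0.0 grip 0.0
tool axes in chest
 [[-0.032  0.842  0.539]
 [ 0.999  0.006  0.049]
 [ 0.038  0.54  -0.841]] q [-0.6   0.48  1.97  0.97  0.26 -1.22]
```

Request:
drive_tool(
  plan=[
    [0, 0.0005, 0.004, 0, 0, 0, -1],
    [0, 0.0005, 0.004, 0, 0, 0, -1],
    [0, 0, 0, 0, 0, 0, -1],
  ],
)

```text
t: 2.75
tcp_pos: [0.5896, -0.1857, 0.152]
tool_rot: [0.764, 0.58, 0.186, 0.212]
force: [0.3, 0.3, -0.8]
finger_gap: -0.005
gripper_force: 0.0
```

Request:
drive_tool(
  plan=[
    [0, 0.0005, 0.004, 0, 0, 0, -1],
    [0, 0.0005, 0.004, 0, 0, 0, -1],
    [0, 0, 0, 0, 0, 0, -1],
  ],
)

```text
t: 3.05
tcp_pos: [0.5947, -0.1867, 0.1458]
tool_rot: [0.764, 0.58, 0.186, 0.212]
force: [-0.6, -0.6, -0.4]
finger_gap: -0.005
gripper_force: 0.0
```

```bash
python3 -c "
from h import *
status()"
```

```text
t 3.05 tcp chest [-0.0007 -0.1057  0.1458] F chest [-0.4 -0.7 -0.4] gap -0.005 grip 0.0
tool axes in chest
 [[-0.031  0.842  0.539]
 [ 0.999  0.006  0.049]
 [ 0.038  0.54  -0.841]] q [-0.59  0.52  1.96  1.02  0.24 -1.27]
```

Run:
```python
from h import *
a=snap('scene')['image'][225:305,320:420];b=snap('side')['image'][190:270,240:340]
f=lambda i:cv2.resize(i,None,fx=4,fy=4,interpolation=cv2.INTER_CUBIC)
cv2.imwrite('pics/k3.png',cv2.cvtColor(np.hstack([f(a),f(b)]),cv2.COLOR_RGB2BGR))
```

```text
(no output)
```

View pics/k3.png

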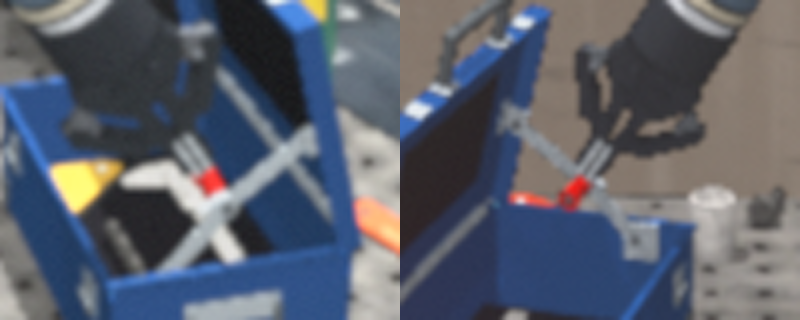

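Both views show the fingertips just above or at the red sleeve, at (205,170) on the left and (588,170) on the right. I'll keep pressing.

Request:
drive_tool(
  plan=[
    [0, 0.0005, 0.003, 0, 0, 0, -1],
    [0, 0.0005, 0.003, 0, 0, 0, -1],
    [0, 0, 0, 0, 0, 0, -1],
  ],
)

```text
t: 3.45
tcp_pos: [0.5987, -0.1876, 0.1415]
tool_rot: [0.764, 0.58, 0.186, 0.212]
force: [-0.2, 0.0, -0.2]
finger_gap: 0.004
gripper_force: 0.0
```

Request:
drive_tool(
  plan=[
    [0, 0.0005, 0.003, 0, 0, 0, -1],
    [0, 0.0005, 0.003, 0, 0, 0, -1],
    [0, 0, 0, 0, 0, 0, -1],
  ],
)

```text
t: 3.75
tcp_pos: [0.6026, -0.1885, 0.1372]
tool_rot: [0.764, 0.58, 0.186, 0.212]
force: [-0.3, -0.7, 0.7]
finger_gap: -0.0
gripper_force: 0.6
```

Run:
```python
from h import *
status()
for n,(x0,y0,x1,y1) in(('scene',(350,255,395,295)),('side',(265,225,310,255))):
    d=snap(n);h=cv2.cvtColor(d['image'],cv2.COLOR_RGB2HSV)[y0:y1,x0:x1]
    m=(((h[...,0]<8)|(h[...,0]>172))&(h[...,1]>140)&(h[...,2]>80)).astype(np.uint8)
    k,lab,st,ce=cv2.connectedComponentsWithStats(m)
    for i in range(1,k):
        if st[i,4]>8: q=ce[i]+[x0,y0];print(n,q,st[i,4],tochest(pts(d,[q])).round(4))
```

```text
t 3.75 tcp chest [ 0.0073 -0.105   0.1372] F chest [-0.1 -0.7  0.7] gap -0.0 grip 0.6
tool axes in chest
 [[-0.032  0.841  0.54 ]
 [ 0.999  0.006  0.049]
 [ 0.038  0.54  -0.841]] q [-0.58  0.54  1.95  1.06  0.23 -1.3 ]
side [282.26315789 238.73684211] 19 [[-0.0017 -0.0923  0.1447]]
```

Run:
```python
from h import *
a=snap('scene')['image'][245:295,345:395];b=snap('side')['image'][210:260,260:310]
f=lambda i:cv2.resize(i,None,fx=8,fy=8,interpolation=cv2.INTER_CUBIC)
cv2.imwrite('pics/k4.png',cv2.cvtColor(np.hstack([f(a),f(b)]),cv2.COLOR_RGB2BGR))
```

```text
(no output)
```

View pics/k4.png

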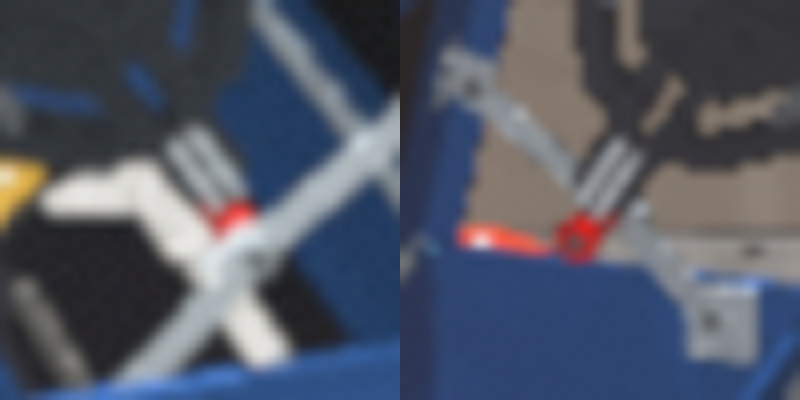

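The tips now sit squarely on the sleeve, at (235,205) on the left and (590,220) on the right. The stay hasn't moved yet.

Request:
drive_tool(
  plan=[
    [0, 0.0005, 0.003, 0, 0, 0, -1],
    [0, 0.0005, 0.003, 0, 0, 0, -1],
    [0, 0, 0, 0, 0, 0, -1],
  ],
)

```text
t: 4.25
tcp_pos: [0.6063, -0.1895, 0.1325]
tool_rot: [0.764, 0.58, 0.186, 0.212]
force: [-3.2, -1.1, 1.4]
finger_gap: -0.003
gripper_force: 1.6
```

Request:
drive_tool(
  plan=[
    [0, 0.0005, 0.003, 0, 0, 0, -1],
    [0, 0.0005, 0.003, 0, 0, 0, -1],
    [0, 0, 0, 0, 0, 0, -1],
  ],
)

```text
t: 4.55
tcp_pos: [0.6101, -0.1902, 0.1276]
tool_rot: [0.764, 0.58, 0.186, 0.212]
force: [-2.6, 0.2, 1.4]
finger_gap: 0.001
gripper_force: 1.1
```

```bash
cat > sl.py <<'E'
from h import *
status()
for n,(x0,y0,x1,y1) in(('scene',(350,255,395,295)),('side',(255,225,310,265))):
    d=snap(n);h=cv2.cvtColor(d['image'],cv2.COLOR_RGB2HSV)[y0:y1,x0:x1]
    m=(((h[...,0]<8)|(h[...,0]>172))&(h[...,1]>140)&(h[...,2]>80)).astype(np.uint8)
    k,lab,st,ce=cv2.connectedComponentsWithStats(m)
    for i in range(1,k):
        if st[i,4]>5: q=ce[i]+[x0,y0];print(n,q,st[i,4],tochest(pts(d,[q])).round(4))
E
python3 sl.py
```

```text
t 4.55 tcp chest [ 0.015  -0.1045  0.1276] F chest [-2.6 -0.5  1.4] gap 0.001 grip 1.1
tool axes in chest
 [[-0.031  0.842  0.538]
 [ 0.999  0.006  0.049]
 [ 0.038  0.539 -0.841]] q [-0.57  0.57  1.93  1.09  0.22 -1.33]
scene [375.66666667 274.16666667] 6 [[ 0.0074 -0.1173  0.1365]]
side [277.85714286 240.60714286] 28 [[ 0.126  -0.3952 -0.0018]]
```

Request:
drive_tool(
  plan=[
    [0, 0.0005, 0.003, 0, 0, 0, -1],
    [0, 0.0005, 0.003, 0, 0, 0, -1],
    [0, 0.0005, 0.003, 0, 0, 0, -1],
    [0, 0, 0, 0, 0, 0, -1],
  ],
)

```text
t: 5.05
tcp_pos: [0.6164, -0.1911, 0.121]
tool_rot: [0.764, 0.58, 0.186, 0.212]
force: [-0.7, 1.6, 0.4]
finger_gap: 0.003
gripper_force: 0.8
```

```bash
python3 sl.py
python3 - <<'E'
from h import *
a=snap('scene')['image'][245:295,345:395];b=snap('side')['image'][210:260,250:300]
f=lambda i:cv2.resize(i,None,fx=8,fy=8,interpolation=cv2.INTER_CUBIC)
cv2.imwrite('pics/k5.png',cv2.cvtColor(np.hstack([f(a),f(b)]),cv2.COLOR_RGB2BGR))
E
```

```text
t 5.05 tcp chest [ 0.0213 -0.1035  0.121 ] F chest [-1.1  1.3  0.4] gap 0.003 grip 0.8
tool axes in chest
 [[-0.032  0.842  0.539]
 [ 0.999  0.006  0.05 ]
 [ 0.039  0.54  -0.841]] q [-0.57  0.58  1.92  1.12  0.22 -1.35]
scene [376.66666667 276.25      ] 12 [[ 0.0106 -0.1176  0.1294]]
side [276.96296296 241.88888889] 27 [[ 0.1142 -0.3531  0.0115]]
```

View pics/k5.png

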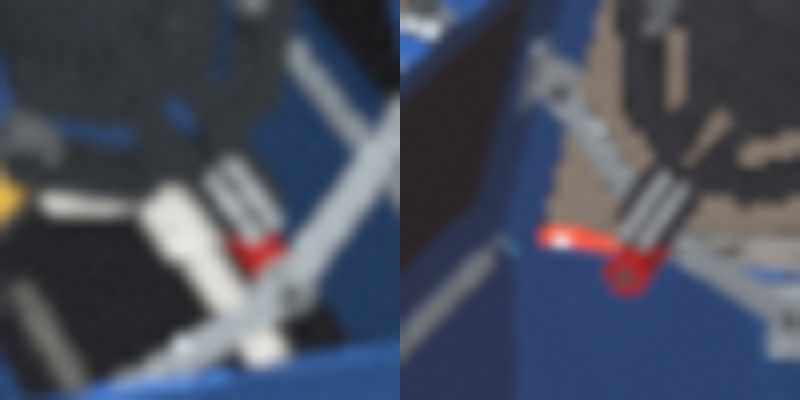

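The stay now bends visibly past straight, with the sleeve at about (258,252) on the left and (627,275) on the right. I'll press a little further for margin, then back out.

Request:
drive_tool(
  plan=[
    [0, 0.0005, 0.003, 0, 0, 0, -1],
    [0, 0.0005, 0.003, 0, 0, 0, -1],
    [0, 0, 0.002, 0, 0, 0, -1],
    [0, 0, 0, 0, 0, 0, -1],
    [0, 0, 0, 0, 0, 0, -1],
    [0, 0, 0, 0, 0, 0, -1],
  ],
)

```text
t: 5.85
tcp_pos: [0.6221, -0.193, 0.1156]
tool_rot: [0.764, 0.58, 0.186, 0.213]
force: [-0.4, -0.2, 0.9]
finger_gap: 0.0
gripper_force: 0.0
```

Request:
drive_tool(
  plan=[
    [0, 0, -0.005, 0, 0, 0, -1],
    [0, 0, -0.015, 0, 0, 0, -1],
    [0, 0, -0.03, 0, 0, 0, -1],
    [0, 0, -0.04, 0, 0, 0, -1],
    [0, 0, -0.04, 0, 0, 0, -1],
    [0, 0, -0.03, 0, 0, 0, -1],
    [0, 0, 0, 0, 0, 0, -1],
    [0, 0, 0, 0, 0, 0, -1],
  ],
)

```text
t: 6.65
tcp_pos: [0.5367, -0.1755, 0.2508]
tool_rot: [0.764, 0.58, 0.186, 0.213]
force: [0.1, -0.0, 1.1]
finger_gap: -0.001
gripper_force: 0.0
```

```bash
python3 sl.py;  python3 - <<'E'
from h import *
# handle: dark bar above lid front edge, in scene & side depth: points in chest frame near expected
for n in('scene','side'):
    d=snap(n);v,u=np.mgrid[0:480,0:640];uv=np.c_[u.ravel(),v.ravel()]
    ok=d['z_map'].ravel()>0;uv=uv[ok];p=tochest(pts(d,uv))
    k=(abs(p[:,0]-.04)<.05)&(abs(p[:,1])<.06)&(p[:,2]>.30)&(p[:,2]<.36)
    print(n,k.sum(),p[k].min(0),p[k].max(0));
    top=p[k][p[k][:,2]>p[k][:,2].max()-.012];print(top.mean(0),np.percentile(top,[5,95],0).round(4))
    k=(abs(p[:,1])<.145)&(p[:,2]>.14)&(p[:,2]<.27)&(p[:,0]>.02)&(p[:,0]<.12)
    c=np.polyfit(p[k][:,2]-.105,p[k][:,0],1);print('lid lean angle',np.pi/2+np.arctan(c[0]),c,k.sum())
E
```

```text
t 6.65 tcp chest [-0.0595 -0.1117  0.2508] F chest [0.1 0.  1.1] gap -0.001 grip 0.0
tool axes in chest
 [[-0.031  0.84   0.541]
 [ 0.999  0.006  0.048]
 [ 0.037  0.542 -0.839]] q [-0.65  0.25  1.99  0.58  0.44 -0.85]
scene [376.93333333 275.73333333] 45 [[ 0.0192 -0.098   0.1182]]
side [273.625 239.625] 8 [[ 0.1348 -0.3713  0.0111]]
side [278.57575758 243.66666667] 33 [[ 0.0146 -0.1006  0.1216]]
scene 96 [ 0.007423   -0.05978375  0.3023805 ] [0.02448418 0.05468377 0.32264136]
[ 0.01186732 -0.0066312   0.318736  ] [[ 0.0082 -0.0568  0.3143]
 [ 0.0176  0.049   0.3219]]
lid lean angle 1.398295255884798 [-0.1742327   0.07328997] 494
side 103 [ 0.0040616  -0.0585877   0.30041699] [0.02404517 0.05989093 0.32399215]
[0.00978685 0.00916875 0.31876681] [[ 0.0055 -0.0512  0.3134]
 [ 0.0154  0.0577  0.3232]]
lid lean angle 1.330602136280596 [-0.24492253  0.07897206] 693
```

```bash
cat > tip.py <<'E'
from h import *
s=manip.sense();r=R.from_quat(s['tool_rot'])
for n in('scene','side'):
    d=snap(n);v,u=np.mgrid[0:480,0:640];uv=np.c_[u.ravel(),v.ravel()]
    ok=d['z_map'].ravel()>0;uv=uv[ok];p=pts(d,uv)
    q=r.inv().apply(p-s['tcp_pos'])
    k=(abs(q[:,0])<.02)&(abs(q[:,1])<.06)&(abs(q[:,2])<.04)
    print(n,k.sum(),np.percentile(q[k],[0,5,50,95,100],0).round(4).tolist())
    o=np.argsort(-q[k][:,2])[:6];print(q[k][o].round(4).tolist(),uv[k][o].tolist())
E
python3 tip.py
```

```text
scene 70 [[-0.0167, -0.0129, -0.0394], [-0.0148, -0.0115, -0.038], [-0.0094, 0.0009, -0.0294], [-0.0048, 0.0123, -0.0193], [-0.0035, 0.0136, -0.0131]]
[[-0.0079, 0.0028, -0.0131], [-0.0124, -0.003, -0.0174], [-0.0133, 0.0065, -0.0175], [-0.0114, -0.0014, -0.0193], [-0.0124, -0.0051, -0.0193], [-0.0117, 0.0022, -0.0202]] [[352, 238], [350, 239], [353, 237], [350, 238], [349, 239], [351, 237]]
side 53 [[-0.0039, -0.0148, -0.0399], [0.0021, -0.0133, -0.0391], [0.0085, -0.0022, -0.0296], [0.0148, 0.0106, -0.0202], [0.0194, 0.0122, -0.0177]]
[[0.0063, 0.0052, -0.0177], [0.0088, 0.0006, -0.018], [0.0136, -0.004, -0.0192], [0.0126, -0.0065, -0.0208], [0.0124, -0.0022, -0.0215], [0.0092, -0.0115, -0.0234]] [[302, 204], [303, 205], [304, 206], [305, 206], [304, 205], [307, 206]]
```

Request:
drive_tool(
  plan=[
    [0, 0.01, -0.03, 0, 0, 0, -0.3],
    [0.01, 0, -0.045, 8, 0, 0, 0.2],
    [0.02, 0, -0.03, 8, 0, 0, 0.2],
    [0.02, 0, -0.02, 8, 0, 0, 0.2],
    [0.02, 0, 0, 8, 0, 0, 0.2],
    [0.02, 0, 0, 0, 0, 0, 0.2],
    [0.02, 0, 0, 0, 0, 0, 0.2],
    [0, 0, 0, 0, 0, 0, 0.2],
    [0, 0, 0, 0, 0, 0, 0.2],
  ],
)

```text
t: 7.85
tcp_pos: [0.5202, -0.062, 0.3574]
tool_rot: [0.79, 0.613, 0.035, 0.007]
force: [0.1, -0.3, 0.6]
finger_gap: 0.602
gripper_force: 0.0
```

```bash
python3 tip.py; python3 -c "
from h import *
status([.0144,0,.38])"
```

```text
scene 91 [[-0.0167, -0.0394, -0.0396], [-0.0143, -0.0379, -0.039], [-0.0081, 0.0251, -0.0306], [0.006, 0.0369, -0.0198], [0.0104, 0.0392, -0.0175]]
[[-0.0013, -0.0317, -0.0175], [0.0005, 0.0257, -0.0182], [-0.0084, 0.0256, -0.0188], [0.0045, 0.027, -0.0193], [-0.0086, -0.0281, -0.0198], [-0.0098, -0.0256, -0.0198]] [[313, 187], [333, 183], [334, 184], [333, 182], [315, 187], [316, 187]]
side 73 [[-0.0073, -0.041, -0.0399], [-0.0022, -0.0406, -0.0389], [0.0071, 0.0231, -0.0309], [0.0125, 0.0365, -0.0196], [0.0152, 0.0382, -0.0173]]
[[0.0021, 0.0309, -0.0173], [0.0026, 0.0248, -0.0182], [-0.0035, -0.033, -0.0185], [-0.0073, 0.0246, -0.019], [0.0107, 0.0257, -0.02], [0.007, 0.0298, -0.0215]] [[296, 179], [298, 179], [318, 181], [299, 178], [297, 179], [296, 178]]
t 7.95 tcp chest [-0.108  -0.0085  0.3577] F chest [-0.2  0.6  0.6] gap 0.602 grip 0.0
tool axes in chest
 [[-0.042  0.998  0.053]
 [ 0.998  0.039  0.049]
 [ 0.047  0.055 -0.997]] q [-0.37  0.22  1.53  0.05  1.35 -0.12]
shift [ 0.0044  0.1237 -0.0153]
```

Depth shows the real fingertips sit at tool z of about -0.016, not +0.014. I'll aim the grasp at tool z of -0.033 instead.

Request:
drive_tool(
  plan=[
    [0, 0.02, 0, 3, -2.8, 0, 0.2],
    [0, 0.03, 0, 0, 0, 0, 0.2],
    [0, 0.03, 0, 0, 0, 0, 0.2],
    [0, 0.025, 0, 0, 0, 0, 0.2],
    [0, 0.015, 0, 0, 0, 0, 0.2],
    [0, 0, 0, 0, 0, 0, 0.2],
    [0, 0, 0, 0, 0, 0, 0.2],
  ],
)

```text
t: 8.65
tcp_pos: [0.6357, -0.0928, 0.3591]
tool_rot: [0.791, 0.612, -0.0, 0.001]
force: [-0.8, 0.2, -0.3]
finger_gap: 0.601
gripper_force: 0.0
```

```bash
cat > hd.py <<'E'
from h import *
s=status([.0144,0,.283])
r=R.from_quat(s['tool_rot'])
for n in('scene','side'):
    d=snap(n);v,u=np.mgrid[0:480,0:640];uv=np.c_[u.ravel(),v.ravel()]
    ok=d['z_map'].ravel()>0;uv=uv[ok];P=pts(d,uv);p=tochest(P)
    k=(abs(p[:,0]-.02)<.05)&(abs(p[:,1])<.045)&(p[:,2]>.30)&(p[:,2]<.345)
    print(n,k.sum(),'bar',np.percentile(p[k],[5,50,95],0).round(4).tolist())
    q=r.inv().apply(P-s['tcp_pos']);k=(abs(q[:,0])<.02)&(abs(q[:,1])<.06)&(abs(q[:,2]+.025)<.012)
    for sg in(-1,1):
        kk=k&(q[:,1]*sg>0)
        if kk.sum(): print('finger',sg,kk.sum(),p[kk].min(0).round(4),p[kk].max(0).round(4))
d=snap('scene');e=snap('side')
f=lambda i:cv2.resize(i,None,fx=5,fy=5,interpolation=cv2.INTER_CUBIC)
a=f(d['image'][160:260,325:405]);b=f(e['image'][160:260,225:305])
cv2.imwrite('pics/hd.png',cv2.cvtColor(np.hstack([a,b]),cv2.COLOR_RGB2BGR))
E
python3 hd.py
```

```text
t 8.65 tcp chest [ 0.0114 -0.0039  0.3591] F chest [-0.8 -0.1 -0.3] gap 0.601 grip 0.0
tool axes in chest
 [[-0.04   0.999  0.002]
 [ 0.999  0.04  -0.002]
 [-0.002  0.002 -1.   ]] q [-0.32  0.44  1.2  -0.    1.51 -0.06]
shift [0.0039 0.003  0.0761]
scene 65 bar [[0.0082, -0.0429, 0.3136], [0.011, -0.0025, 0.3197], [0.0168, 0.0363, 0.3222]]
finger -1 39 [-0.0281 -0.0231  0.3771] [-0.0143  0.0007  0.3959]
finger 1 44 [ 0.0353 -0.0179  0.3776] [0.0518 0.008  0.396 ]
side 58 bar [[0.0062, -0.0351, 0.3129], [0.0088, 0.003, 0.32], [0.0146, 0.0425, 0.3227]]
finger -1 31 [-0.0305 -0.0101  0.3781] [-0.0163  0.0103  0.3952]
finger 1 39 [ 0.0325 -0.0183  0.3774] [0.0507 0.0127 0.396 ]
```

View pics/hd.png

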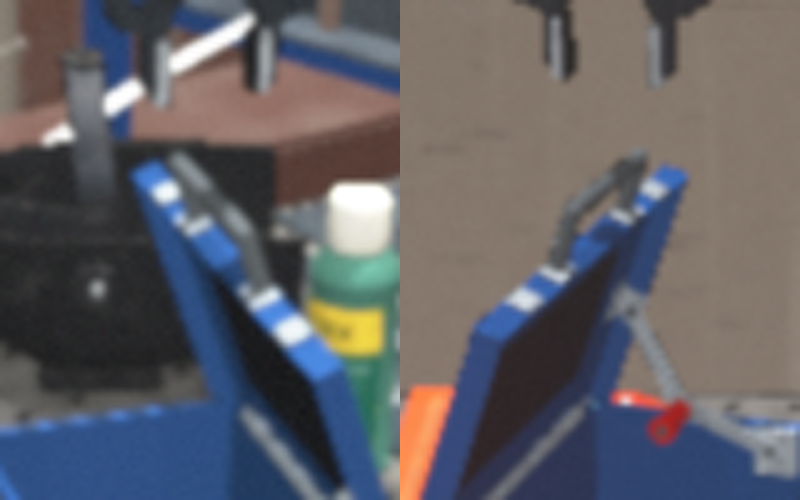

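The open fingers straddle the bow handle from above, at (155,105) and (262,90) on the left, and the stay is clearly broken. I'll descend and close.

Request:
drive_tool(
  plan=[
    [0.004, 0, 0.02, 0, 0, 0, 0.2],
    [0, 0, 0.025, 0, 0, 0, 0.2],
    [0, 0, 0.02, 0, 0, 0, 0.2],
    [0, 0, 0.011, 0, 0, 0, 0.2],
    [0, 0, 0, 0, 0, 0, 0.2],
    [0, 0, 0, 0, 0, 0, 0.2],
  ],
  newtons=40,
)

```text
t: 9.45
tcp_pos: [0.638, -0.0885, 0.2847]
tool_rot: [0.79, 0.613, 0.001, 0.003]
force: [-0.4, 0.2, 0.6]
finger_gap: 0.596
gripper_force: 0.0
```

Request:
drive_tool(
  plan=[
    [0, 0, 0, 0, 0, 0, -0.3],
    [0, 0, 0, 0, 0, 0, -0.6],
    [0, 0, 0, 0, 0, 0, -0.8],
    [0, 0, 0, 0, 0, 0, -1],
    [0, 0, 0, 0, 0, 0, -1],
    [0, 0, 0, 0, 0, 0, -1],
    [0, 0, 0, 0, 0, 0, -1],
  ],
  newtons=40,
)

```text
t: 10.15
tcp_pos: [0.638, -0.0885, 0.2847]
tool_rot: [0.791, 0.612, 0.001, 0.003]
force: [-1.3, 0.0, 6.3]
finger_gap: 0.125
gripper_force: 39.3
```

```bash
python3 -c "
from h import *
s=status()"
```

```text
t 10.15 tcp chest [0.0124 0.0009 0.2847] F chest [-1.2 -0.4  6.3] gap 0.125 grip 39.3
tool axes in chest
 [[-0.04   0.999  0.005]
 [ 0.999  0.04  -0.001]
 [-0.002  0.005 -1.   ]] q [-0.31  0.49  1.31 -0.    1.34 -0.06]
```

```bash
cat > arc.py <<'E'
from h import *
s=status();p=tochest(s['tcp_pos']);b=p+[0,0,.030];a=np.arctan2(b[2]-.105,.09-b[0]);print('alpha',a,'r',np.hypot(b[2]-.105,.09-b[0]))
r=RC.inv()*R.from_quat(s['tool_rot'])
q=p
for i in range(10):
    a2=max(a-.045*(i+1),-.0134);t=np.array([.09-.224*np.cos(a2),0,.105+.224*np.sin(a2)-.030])
    if i==0: q=q.copy();q[1]=0
    print(round(a2,3),(r.inv().apply(t-q)*1000).round(1));q=t
E
python3 arc.py
```

```text
t 10.15 tcp chest [0.0124 0.0009 0.2847] F chest [-1.2 -0.4  6.3] gap 0.125 grip 39.3
tool axes in chest
 [[-0.04   0.999  0.005]
 [ 0.999  0.04  -0.001]
 [-0.002  0.005 -1.   ]] q [-0.31  0.49  1.31 -0.    1.34 -0.06]
alpha 1.2162703658534626 r 0.22355634004677888
1.171 [ 0.4 -9.5  3.2]
1.126 [ 0.4 -9.2  4.1]
1.081 [ 0.4 -9.   4.5]
1.036 [ 0.4 -8.8  4.9]
0.991 [ 0.4 -8.6  5.3]
0.946 [ 0.3 -8.3  5.7]
0.901 [ 0.3 -8.1  6. ]
0.856 [ 0.3 -7.8  6.4]
0.811 [ 0.3 -7.5  6.7]
0.766 [ 0.3 -7.2  7.1]
```

Request:
drive_tool(
  plan=[
    [0, -0.005, 0.0015, 0, 0, 0, -1],
    [0.0005, -0.0095, 0.0035, 0, 0, 0, -1],
    [0.0005, -0.009, 0.004, 0, 0, 0, -1],
    [0.0005, -0.009, 0.0045, 0, 0, 0, -1],
    [0, -0.009, 0.005, 0, 0, 0, -1],
    [0, 0, 0, 0, 0, 0, -1],
  ],
)

```text
t: 10.75
tcp_pos: [0.5947, -0.0755, 0.2628]
tool_rot: [0.79, 0.613, -0.001, -0.001]
force: [-1.0, 1.4, -5.8]
finger_gap: 0.127
gripper_force: 39.5
```

```bash
python3 arc.py
```

```text
t 10.75 tcp chest [-0.0328  0.0009  0.2628] F chest [-1.4  1.  -5.8] gap 0.127 grip 39.5
tool axes in chest
 [[-0.041  0.999 -0.003]
 [ 0.999  0.041 -0.001]
 [-0.001 -0.003 -1.   ]] q [-0.31  0.45  1.44 -0.    1.25 -0.06]
alpha 0.9916320929663189 r 0.2244327117850824
0.947 [ 0.3 -8.   6.1]
0.902 [ 0.3 -8.   6.1]
0.857 [ 0.3 -7.7  6.5]
0.812 [ 0.3 -7.4  6.8]
0.767 [ 0.3 -7.1  7.1]
0.722 [ 0.3 -6.8  7.4]
0.677 [ 0.3 -6.5  7.7]
0.632 [ 0.3 -6.1  8. ]
0.587 [ 0.2 -5.7  8.3]
0.542 [ 0.2 -5.4  8.5]
```

The lid is following the hand, with the measured radius at 0.224 as expected.

Request:
drive_tool(
  plan=[
    [0, -0.008, 0.006, 0, 0, 0, -1],
    [0, -0.008, 0.006, 0, 0, 0, -1],
    [0, -0.0075, 0.0065, 0, 0, 0, -1],
    [0.0005, -0.0075, 0.007, 0, 0, 0, -1],
    [0, -0.007, 0.007, 0, 0, 0, -1],
    [0, -0.007, 0.0075, 0, 0, 0, -1],
    [0.0005, -0.0065, 0.0075, 0, 0, 0, -1],
    [0, -0.006, 0.008, 0, 0, 0, -1],
    [0, 0, 0, 0, 0, 0, -1],
  ],
)

```text
t: 11.65
tcp_pos: [0.5404, -0.0593, 0.2071]
tool_rot: [0.79, 0.612, 0.0, -0.001]
force: [1.6, 6.2, -4.6]
finger_gap: 0.126
gripper_force: 40.9
```

```bash
python3 arc.py
```

```text
t 11.65 tcp chest [-0.0895  0.0007  0.2071] F chest [-0.3  6.4 -4.6] gap 0.126 grip 40.9
tool axes in chest
 [[-0.041  0.999 -0.001]
 [ 0.999  0.041  0.001]
 [ 0.001 -0.001 -1.   ]] q [-0.32  0.43  1.65  0.    1.06 -0.06]
alpha 0.6345768779260453 r 0.22285659505898278
0.59 [ 0.3 -6.7  7.6]
0.545 [ 0.2 -5.4  8.5]
0.5 [ 0.2 -5.   8.7]
0.455 [ 0.2 -4.6  9. ]
0.41 [ 0.2 -4.2  9.2]
0.365 [ 0.1 -3.8  9.3]
0.32 [ 0.1 -3.4  9.5]
0.275 [ 0.1 -2.9  9.6]
0.23 [ 0.1 -2.5  9.8]
0.185 [ 0.1 -2.1  9.9]
```

Request:
drive_tool(
  plan=[
    [0, -0.0065, 0.0075, 0, 0, 0, -1],
    [0, -0.0055, 0.0085, 0, 0, 0, -1],
    [0, -0.005, 0.0085, 0, 0, 0, -1],
    [0, -0.0045, 0.009, 0, 0, 0, -1],
    [0, -0.004, 0.009, 0, 0, 0, -1],
    [0, -0.004, 0.0095, 0, 0, 0, -1],
    [0, -0.0035, 0.0095, 0, 0, 0, -1],
    [0, -0.003, 0.0095, 0, 0, 0, -1],
    [0, 0, 0, 0, 0, 0, -1],
  ],
)

```text
t: 12.55
tcp_pos: [0.5067, -0.0502, 0.1361]
tool_rot: [0.791, 0.612, 0.001, -0.0]
force: [4.3, 9.1, -5.2]
finger_gap: 0.123
gripper_force: 40.2
```

```bash
python3 arc.py
```

```text
t 12.55 tcp chest [-0.1244 -0.0004  0.1361] F chest [ 1.5 10.  -5.2] gap 0.123 grip 40.2
tool axes in chest
 [[-0.04   0.999  0.001]
 [ 0.999  0.04   0.002]
 [ 0.002  0.001 -1.   ]] q [-0.32  0.49  1.8   0.    0.85 -0.07]
alpha 0.2778672724773083 r 0.22292102502662506
0.233 [ 0.1 -3.6  9.5]
0.188 [ 0.1 -2.1  9.9]
0.143 [ 0.  -1.7  9.9]
0.098 [ 0.  -1.2 10. ]
0.053 [ 0.  -0.8 10.1]
0.008 [-0.  -0.3 10.1]
-0.013 [-0.   0.   4.8]
-0.013 [0. 0. 0.]
-0.013 [0. 0. 0.]
-0.013 [0. 0. 0.]
```

Request:
drive_tool(
  plan=[
    [0.0005, -0.003, 0.008, 0, 0, 0, -1],
    [0.0005, -0.0025, 0.009, 0, 0, 0, -1],
    [0.0005, -0.0015, 0.009, 0, 0, 0, -1],
    [0.0005, -0.0015, 0.009, 0, 0, 0, -1],
    [0, -0.001, 0.008, 0, 0, 0, -1],
    [0, 0, 0.006, 0, 0, 0, -1],
    [0, 0, 0.004, 0, 0, 0, -1],
    [0, 0, 0, 0, 0, 0, -1],
  ],
)

```text
t: 13.35
tcp_pos: [0.4989, -0.0479, 0.0839]
tool_rot: [0.791, 0.612, 0.0, 0.001]
force: [2.1, 4.7, -2.7]
finger_gap: 0.124
gripper_force: 39.4
```

```bash
python3 arc.py
```

```text
t 13.35 tcp chest [-0.1326 -0.0004  0.0839] F chest [ 0.7  5.1 -2.7] gap 0.124 grip 39.4
tool axes in chest
 [[-0.04   0.999  0.002]
 [ 0.999  0.04  -0.001]
 [-0.001  0.002 -1.   ]] q [-0.32  0.58  1.86 -0.    0.7  -0.07]
alpha 0.04012419317224612 r 0.22273275932603057
-0.005 [ 0.1 -1.5 10. ]
-0.013 [0.  0.  1.9]
-0.013 [0. 0. 0.]
-0.013 [0. 0. 0.]
-0.013 [0. 0. 0.]
-0.013 [0. 0. 0.]
-0.013 [0. 0. 0.]
-0.013 [0. 0. 0.]
-0.013 [0. 0. 0.]
-0.013 [0. 0. 0.]
```

Request:
drive_tool(
  plan=[
    [0.0005, 0, 0.003, 0, 0, 0, -1],
    [0, 0, 0.003, 0, 0, 0, -1],
    [0, 0, 0.003, 0, 0, 0, -1],
    [0, 0, 0, 0, 0, 0, -1],
  ],
)

```text
t: 13.75
tcp_pos: [0.4988, -0.0478, 0.0755]
tool_rot: [0.79, 0.612, -0.0, 0.001]
force: [-0.0, 3.8, -3.6]
finger_gap: 0.119
gripper_force: 39.2
```

Request:
drive_tool(
  plan=[
    [0, 0, 0.002, 0, 0, 0, -1],
    [0, 0, 0.001, 0, 0, 0, -1],
    [0, 0, 0, 0, 0, 0, -1],
  ],
)

```text
t: 14.05
tcp_pos: [0.4989, -0.0478, 0.0738]
tool_rot: [0.79, 0.613, 0.0, 0.001]
force: [-2.4, 3.7, 3.6]
finger_gap: 0.124
gripper_force: 40.0
```

Request:
drive_tool(
  plan=[
    [0, 0, 0.002, 0, 0, 0, -1],
    [0, 0, 0.001, 0, 0, 0, -1],
    [0, 0, 0, 0, 0, 0, -1],
  ],
)

```text
t: 14.35
tcp_pos: [0.4988, -0.0479, 0.0733]
tool_rot: [0.79, 0.613, 0.0, 0.002]
force: [-7.4, 5.2, 25.8]
finger_gap: 0.122
gripper_force: 42.4
```

The upward force rose to 26 N with no further travel, so the lid is on its stop. I'll open partway and lift straight up.

Request:
drive_tool(
  plan=[
    [0, 0, -0.002, 0, 0, 0, -1],
    [0, 0, 0, 0, 0, 0, -0.6],
    [0, 0, 0, 0, 0, 0, -0.4],
    [0, 0, 0, 0, 0, 0, -0.4],
    [0, 0, 0, 0, 0, 0, -0.4],
  ],
)

```text
t: 14.85
tcp_pos: [0.5002, -0.0485, 0.072]
tool_rot: [0.79, 0.613, 0.001, 0.002]
force: [-0.0, -0.1, -0.0]
finger_gap: 0.297
gripper_force: 0.0
```

Request:
drive_tool(
  plan=[
    [0, 0, -0.005, 0, 0, 0, -0.4],
    [0, 0, -0.01, 0, 0, 0, -0.4],
    [0, 0, -0.015, 0, 0, 0, -0.4],
    [0, 0, -0.03, 0, 0, 0, -0.4],
    [0, 0, -0.04, 0, 0, 0, -0.4],
    [0, 0, -0.03, 0, 0, 0, -0.4],
    [0, 0, 0, 0, 0, 0, -0.4],
    [0, 0, 0, 0, 0, 0, -0.4],
  ],
)

```text
t: 15.65
tcp_pos: [0.4995, -0.0478, 0.2033]
tool_rot: [0.79, 0.613, 0.001, 0.003]
force: [-0.7, 0.0, -0.5]
finger_gap: 0.298
gripper_force: 0.0
```

Run:
```python
from h import *
status()
for n in('scene','side'):
    d=snap(n);v,u=np.mgrid[0:480,0:640];uv=np.c_[u.ravel(),v.ravel()]
    ok=d['z_map'].ravel()>0;p=tochest(pts(d,uv[ok]))
    k=(abs(p[:,0])<.08)&(abs(p[:,1])<.14)&(p[:,2]>.08)&(p[:,2]<.14)
    c=np.linalg.lstsq(np.c_[p[k][:,0],np.ones(k.sum())],p[k][:,2],rcond=None)[0];print(n,k.sum(),'slope,height',c)
    k=(abs(p[:,0]+.134)<.012)&(abs(p[:,1])<.035)&(p[:,2]>.07)&(p[:,2]<.13);print('bar',np.percentile(p[k],[5,50,95],0).round(4).tolist() if k.sum() else 0)
```

```text
t 15.65 tcp chest [-1.320e-01 -1.000e-04  2.033e-01] F chest [-0.6 -0.1 -0.5] gap 0.298 grip 0.0
tool axes in chest
 [[-0.041  0.999  0.006]
 [ 0.999  0.041 -0.002]
 [-0.002  0.006 -1.   ]] q [-0.32  0.38  1.76 -0.    1.   -0.06]
scene 2430 slope,height [0.00330296 0.11020574]
bar [[-0.1383, -0.031, 0.1024], [-0.1346, 0.0007, 0.1061], [-0.1285, 0.031, 0.1097]]
side 1995 slope,height [-0.00149555  0.11076404]
bar [[-0.1402, -0.0326, 0.1008], [-0.1375, -0.0009, 0.107], [-0.132, 0.0319, 0.11]]
```

The lid is flat, with a slope within about 0.003 rad in both views. The hand is clear and at rest, so I'm handing in.

```bash
python3 -c "
from station import manip
print(manip.sign_off())"
```

```text
the job is handed in; nothing more can be done
None
```

I broke the stay with the lid still standing, lowered the lid by its handle until it was fully shut, let go and handed the job in at about 16 s; the hand-in returned no verdict, and I kept the arm clear of the loose tools but did not re-measure where they lie.

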